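# Seat a potter's bat on its two pins

### The arm

A 6-joint arm with a two-finger parallel gripper is mounted at the origin on the work surface. World frame = base frame: x ahead of the robot, y to its left, z up, the work surface at z = 0. Lengths are in m, angles in rad, forces in N, time in s.
With the tool pointing down it reaches from about 0.4 to 0.925 m from the base axis. Payload 3.4 kg.
Tool frame: the origin (TCP) lies at the centre of the arm's flange, where the gripper is bolted on; the fingertips stand 173 mm ahead of it and the grasp point (between the pads) lies 155 mm ahead of it; z points along the fingers, y is the direction in which the jaws open and shut (so a half turn about z gives the same grasp; the last joint's range is limited). The gripper opens to 85 mm and grips with 20 to 120 N. Pads are 22 mm wide; open, the fingers measure 114 mm over their backs; the gripper's body (76 mm by 85 mm) begins 54 mm behind the grasp point. The pads swing forward as they close: fully open they stand 13 mm farther back than shut.
Start: joints at [1.2, 0.307, 1.506, -0, 1.328, -0.073], TCP at [0.169, 0.55, 0.405] pointing down, gripper open.
Joint ranges: [-3.12, 3.12], [-1.05, 2.28], [0.14, 2.33], [-1.42, 4.57], [0.1, 2.73], [-2.68, 2.68]. Speed limits (rad/s): [2.57, 2.57, 3.14, 3.14, 3.14, 3.14].

### API

Orientations are given as a rotation vector (axis times angle).
In Python, from rig import robot gives the robot as it stands.
- The arm moves only by the shell command python3 -m pendant 'ROWS' [FORCE]. ROWS is JSON, a list of rows, each a list of 7 numbers: the shift along the tool's x, y, z in mm, then the turn, a rotation vector about the tool's x, y, z in degrees, then the opening in per cent of the stroke, from 0 (shut) to 100 (fully open). A call has 1 to 10 rows; each row shifts and turns the commanded pose from where the row before left it, along the tool's axes as they then stand; what a row does not reach is not made up. A row lasts 1/8 s, in which the tool goes at most 62.5 mm and 10.7 degrees, less where a joint would pass 70% of its speed; a pose out of reach is approached as far as the arm can. A call is refused whole if a number of a shift passes 62.5 or a number of a turn 10.7, either way. A call with a gripper value outside its range is refused whole. The fingers move at their own pace and stop on an object; FORCE is the grip in N (left out, the last holds). Time passes only in rows, so rows that do not move let the fingers close. It gives the time, the measured TCP pose, the force and the opening at its end, in the units of the state.
- robot.observe(): the state, without advancing time (a new reading comes with each control period).
- robot.camera(name): name is "scene" or "top"; returns a dict with "image" (384x512x3 uint8, blue, green, red), "fov_y" (degrees; the focal length in pixels is half the picture's height over the tangent of half this angle, whatever the lens; pixels are square), "cx", "cy" (the principal point, pixels), "origin" and "rotation" of the camera in the world. Camera axes: x right, y down, z forward; pixel columns grow to the right and rows downward; lengths in m; the calibration is good to about 2 mm. A picture is of the moment at which its call begins. There is no depth.
- robot.sign_off(): hands the job in, once; it reports no verdict.
The state is a dict: "t": time; "joint_positions": joint angles; "dq": joint speeds; "joint_torque": joint torques, N m; "position": TCP position; "tcp_rot": TCP orientation; "force": force on the tool from outside, world axes, zero at the start; "moment": the same for the moment, N m; "grip_width": finger opening in m.
Only numpy, scipy, OpenCV 4.12 (cv2) and the standard library are available. Lean on these libraries where they do the work, as an engineer would, in place of code of your own. Each camera call takes 0.05 s, during which the arm holds its last target.

### The job

The wooden bat lies crooked on top of the wheel's two pins with a small dish on it. Nudge the bat sideways with the fingertips until both its holes drop over the pins and it lies flat on the wheel head, the dish still standing on it. Do not lift the bat or the dish, and leave the other things on the table alone.

Things in the scene. Friction and masses are not known exactly. Their poses are not given: they have to be found in the camera images.
- wheel_top (a point): centre of the top of the wheel head: a fixed blue disc 240 mm across, top 45 mm above the table; it does not turn. x runs through both pins, z up, any yaw. Steel pins at x = +55 and -55 mm, y = 0: 11 mm across at the root, 7 mm high, tapering to 6 mm. A bright line along x through the pins shows to the rim, and turned rings round the centre.
- bat: loose brown wooden plate 160 (x) x 130 (y) x 12 mm, about 0.25 kg; origin at the centre of its underside, z up. Through holes on its x axis: round 15 mm at x = -55 mm, slot 21 (x) by 15 mm at x = +55 mm. Starts on the pin tips leaning on one long edge, 12 to 26 mm off along wheel +y, up to 20 mm along wheel x, turned up to 0.25 rad. Seated, its frame matches wheel_top's.
- dish: small loose white dish, 68 mm across, 26 mm high, about 0.09 kg, standing near the middle of the bat, held by friction alone; origin at the centre of its underside, z up
- bowl: bystander: loose terracotta bowl, 120 mm across, 55 mm high; origin at the centre of its underside
- mug: bystander: loose blue mug, 80 mm across, 90 mm high; origin at the centre of its underside
- jar: bystander: loose white jar, 60 mm across, 85 mm high; origin at the centre of its underside
- brush: bystander: loose brush, 200 mm long, lying along its x; origin under its middle
- slat: bystander: loose wooden slat 35 x 300 x 12 mm, long along its y, lying flat; origin at the centre of its underside
- rib: bystander: loose dark wooden rib, about 100 x 85 x 8 mm, lying flat; origin on its underside
Not all that is in view belongs to the job. There is more than one size of the bat; the job needs the smaller.

How it is judged:
At the end, for the whole second after the job is handed in: the bat is at rest flat on the wheel head (underside within 2.5 mm of it, tilt under 0.02 rad), both pins in its holes (centre within 6 mm of the wheel's, long axis within 0.1 rad of the pin line), and the dish stands upright at rest on the bat, within 60 mm of its centre (z of bat in the frame of wheel_top below 0.0025 m and horizontal distance between bat and wheel_top below 0.006 m and angle between the x axis of bat and the x axis of wheel_top, either way round below 0.1 rad and angle between bat's own z axis and vertical below 0.02 rad and linear speed of each of bat, dish below 0.01 m/s and horizontal distance between dish and bat below 0.06 m and angle between dish's own z axis and vertical below 0.1 rad and z of dish in the frame of bat below 0.016 m); the robot touches nothing.
It fails at once if the bat is lifted (underside over 25 mm above the wheel head) or tipped by over 0.3 rad (z of bat in the frame of wheel_top above 0.025 m or angle between bat's own z axis and vertical above 0.3 rad).
It fails at once if the dish is lifted 20 mm off the bat or tipped over (z of dish in the frame of bat above 0.032 m or angle between dish's own z axis and vertical above 0.5 rad).
It fails at once if a bystander is moved by more than 20 mm (distance of any of bowl, mug, jar, brush, slat, rib from where it was at the start of the episode above 0.02 m).
It also fails if it takes over 64 s, if anything falls off the work surface, if the arm or the gripper's body presses on something with over 40 N, if the wrist force passes 120 N, or if a joint passes its speed limit or range.

## Working session

There is one attempt and no reset: what is moved stays moved. The work goes in short steps, Python scripts to look and compute and a shell command to move; the robot and the scene stay as the last step left them, time stands still between calls to the robot, and variables do not carry over. Pictures are saved under pics/ and viewed, and the job is handed in when it is done.

```bash
ls; mkdir -p pics; python3 - <<'E'
from rig import robot
import cv2
print({k:(v if not hasattr(v,'round') else v) for k,v in robot.observe().items()})
for n in ("scene","top"):
    c=robot.camera(n); cv2.imwrite(f"pics/{n}0.png",c["image"])
    print(n,c["fov_y"],c["cx"],c["cy"],c["origin"],c["rotation"])
E
```

```text
pics
{'t': 0.0, 'joint_positions': array([ 1.19953704e+00,  3.07531385e-01,  1.50767864e+00,  1.06187876e-05,
        1.32840175e+00, -7.34780091e-02]), 'dq': array([ 0.00084634, -0.00063701, -0.00073236,  0.0001804 ,  0.00099127,
       -0.00129635]), 'joint_torque': array([-6.03798144e-04, -4.57549202e+01, -2.51914465e+01,  1.30164544e-04,
        1.35340303e-02, -9.40266744e-06]), 'position': array([0.16858541, 0.54936016, 0.40380255]), 'tcp_rot': array([-4.65963621e-01, -3.10638245e+00,  3.08951613e-03]), 'force': array([ 0.97324249, -0.87656282, -0.22744086]), 'moment': array([-0.03277627,  0.01933264,  0.04487617]), 'grip_width': 0.08540420050428754}
scene 49.0938844646106 259.2024377607355 189.34049388628344 [1.47219784 0.34934482 0.88951421] [-1.43799494 -2.0080401   0.97253592]
top 54.40917079828177 258.6892839645712 198.1880182098764 [0.30719307 0.01754323 1.06091017] [-1.98220149  2.21416758 -0.26230005]
```

View pics/scene0.png

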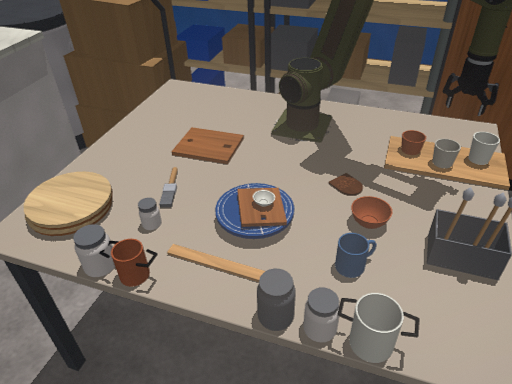

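View pics/top0.png

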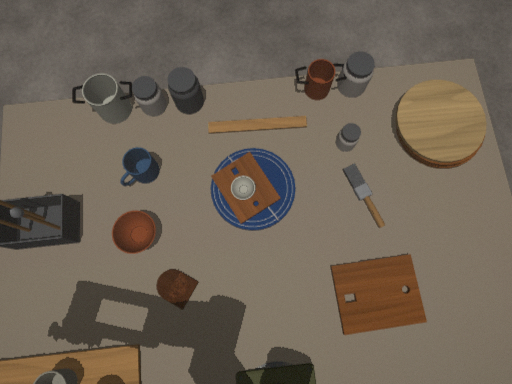

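Bat candidates are the small brown plate on the blue wheel at top (245,187) / scene (263,207), and the larger board with two holes at top (378,294) / scene (209,145). The smaller one, on the pins with the dish on it, fits the description. I'll check it in a close crop.

```bash
python3 - <<'E'
import cv2,numpy as np
a=cv2.imread("pics/top0.png")[140:240,200:306]; b=cv2.imread("pics/scene0.png")[175:245,205:305]
a=cv2.resize(a,(530,500),interpolation=cv2.INTER_CUBIC);cv2.imwrite("pics/ca.png",a)
b=cv2.resize(b,(800,560),interpolation=cv2.INTER_CUBIC);cv2.imwrite("pics/cb.png",b)
E
```

```text
(no output)
```

View pics/ca.png

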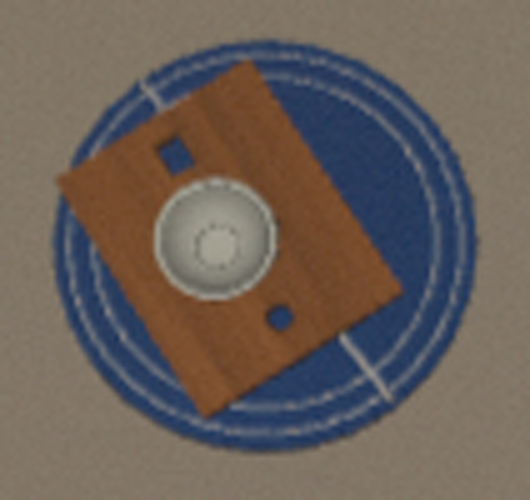

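View pics/cb.png

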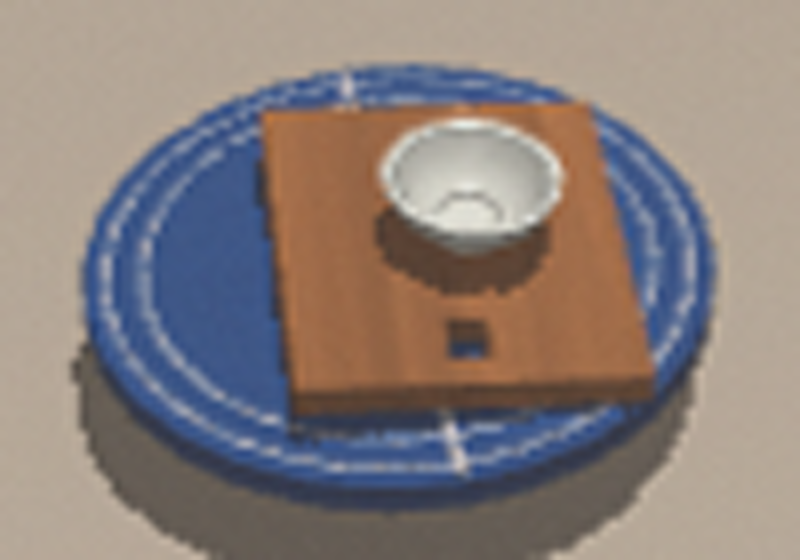

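The crop confirms it: the small bat has its square slot hole at the upper left, its round hole at the lower right, and the dish on top. The white pin line runs upper left to lower right. Next I'll measure the wheel and bat.

```bash
cat > h.py <<'E'
import cv2,numpy as np
from scipy.spatial.transform import Rotation as R
from rig import robot
def pic(n,name=None):
    c=robot.camera(n)
    if name: cv2.imwrite(f"pics/{name}.png",c["image"])
    return c
def ray(c,p):
    p=np.atleast_2d(p).astype(float); h,w=c["image"].shape[:2]
    f=h/2/np.tan(np.radians(c["fov_y"])/2)
    d=np.c_[(p[:,0]-c["cx"])/f,(p[:,1]-c["cy"])/f,np.ones(len(p))]
    r=np.array(c["rotation"]); M=r if r.shape==(3,3) else R.from_rotvec(r).as_matrix()
    return d@M.T
def onplane(c,p,z):
    d=ray(c,p); o=np.array(c["origin"]); s=(z-o[2])/d[:,2]
    return (o+d*s[:,None])
def proj(c,P):
    r=np.array(c["rotation"]); M=R.from_rotvec(r).as_matrix()
    q=(np.atleast_2d(P)-np.array(c["origin"]))@M
    f=c["image"].shape[0]/2/np.tan(np.radians(c["fov_y"])/2)
    return np.c_[q[:,0]/q[:,2]*f+c["cx"],q[:,1]/q[:,2]*f+c["cy"]]
def crop(c,name,x0,y0,x1,y1,k):
    cv2.imwrite(f"pics/{name}.png",cv2.resize(c["image"][y0:y1,x0:x1],None,fx=k,fy=k,interpolation=cv2.INTER_CUBIC))
E
python3 - <<'E'
from h import *
for n,box in(("top",(195,135,310,245)),("scene",(200,170,310,250))):
    c=pic(n); hsv=cv2.cvtColor(c["image"],cv2.COLOR_BGR2HSV)
    m=cv2.inRange(hsv,(100,90,30),(130,255,255)); k=np.zeros_like(m);x0,y0,x1,y1=box;k[y0:y1,x0:x1]=255;m&=k
    ct=max(cv2.findContours(cv2.morphologyEx(m,cv2.MORPH_CLOSE,np.ones((5,5))),cv2.RETR_EXTERNAL,cv2.CHAIN_APPROX_NONE)[0],key=cv2.contourArea)
    hull=cv2.convexHull(ct)[:,0]
    e=cv2.fitEllipse(hull); print(n,"ell",e)
    P=onplane(c,hull,0.045)[:,:2]
    A=np.c_[2*P,np.ones(len(P))];s=np.linalg.lstsq(A,(P**2).sum(1),rcond=None)[0]
    print("wheel",s[:2],"r",np.sqrt(s[2]+s[0]**2+s[1]**2))
    b=cv2.inRange(hsv,(3,90,50),(18,255,255))&k
    ct=max(cv2.findContours(b,cv2.RETR_EXTERNAL,cv2.CHAIN_APPROX_NONE)[0],key=cv2.contourArea)
    print("bat rect",cv2.boxPoints(cv2.minAreaRect(ct)).round(1).tolist())
    if n=="top":
        f=lambda u,v:(200+u/5-.4,140+v/5-.4)
        L=onplane(c,[f(141,83),f(160,105),f(342,335),f(389,400)],.045)[:,:2];print("line",L)
        print("yaw",[np.degrees(np.arctan2(*(L[a]-L[b])[::-1])) for a,b in((0,3),(1,2))])
        B=onplane(c,[f(57,180),f(250,60),f(403,293),f(208,418)],.062)[:,:2];print("corn",B)
        H=onplane(c,[f(175,155),f(279,317)],.060)[:,:2];print("holes",H)
        D=onplane(c,[f(215,238)],.085);print("dish",D)
E
```

```text
top ell ((252.63096618652344, 188.67733764648438), (81.2476806640625, 83.50702667236328), 88.04986572265625)
wheel [0.58308623 0.00500386] r 0.11801743250833903
bat rect [[210.39999389648438, 175.39999389648438], [250.5, 150.3000030517578], [280.3999938964844, 198.1999969482422], [240.3000030517578, 223.3000030517578]]
line [[ 0.68399014  0.06603456]
 [ 0.66949919  0.0564158 ]
 [ 0.52394101 -0.03167855]
 [ 0.48462444 -0.05320443]]
yaw [np.float64(30.883297031422472), np.float64(31.183056824676008)]
corn [[ 0.62582202  0.11704793]
 [ 0.68459714  0.00251183]
 [ 0.54009384 -0.06694972]
 [ 0.482646    0.0465884 ]]
holes [[0.63375634 0.05023129]
 [0.53461278 0.00228711]]
dish [[0.57635636 0.03236582 0.085     ]]
scene ell ((254.41729736328125, 209.49305725097656), (52.62185287475586, 78.7953872680664), 87.44263458251953)
wheel [0.58448412 0.00511214] r 0.11904219361211651
bat rect [[237.39999389648438, 189.0], [284.0, 186.3000030517578], [286.20001220703125, 224.0], [239.60000610351562, 226.8000030517578]]
```

```bash
cat >> h.py <<'E'
W=np.array([0.584,0.0055]); YAW=np.radians(31)
ex=np.array([np.cos(YAW),np.sin(YAW)]); ey=np.array([-ex[1],ex[0]])
def tool():
    s=robot.observe(); M=R.from_rotvec(s["tcp_rot"]).as_matrix(); p=np.array(s["position"]);return s,p,M
def goto(wx,wy,z,ydir):  # plan: tool y along world dir angle ydir(rad)
    s,p,M=tool(); t=np.r_[W+wx*ex+wy*ey,z]
    Mt=np.c_[np.cross([np.cos(ydir),np.sin(ydir),0],[0,0,-1]),[np.cos(ydir),np.sin(ydir),0],[0,0,-1]]
    rv=np.degrees(R.from_matrix(M.T@Mt).as_rotvec())
    print("pos",p.round(4),"shift in current tool mm",(M.T@(t-p)*1000).round(1),"turn deg",rv.round(2),"shift in target tool",(Mt.T@(t-p)*1000).round(1))
def where():
    s,p,M=tool(); d=p[:2]-W
    print("t",round(s["t"],2),"TCP wheel mm",(d@ex*1000).round(1),(d@ey*1000).round(1),"z",(p[2]*1000).round(1),"toolx wheel deg",np.degrees(np.arctan2(M[:2,0]@ey,M[:2,0]@ex)).round(1),"F",np.array(s["force"]).round(1),"w",round(s["grip_width"],4),"q6",s["joint_positions"][5].round(2))
E
python3 - <<'E'
from h import *
where();s,p,M=tool();print(M.round(2))
goto(0,.125,.30,YAW);goto(0,.125,.30,YAW+np.pi)
E
```

```text
t 0.2 TCP wheel mm -75.8 680.2 z 404.1 toolx wheel deg 131.9 F [ 0.5 -0.3  0.8] w 0.085 q6 -0.07
[[-0.96  0.29 -0.  ]
 [ 0.29  0.96 -0.  ]
 [ 0.   -0.   -1.  ]]
pos [0.1687 0.5495 0.4041] shift in current tool mm [-463.7 -314.5  104.5] turn deg [-7.000e-02  2.000e-02  4.194e+01] shift in target tool [-555.2   75.8  104.1]
pos [0.1687 0.5495 0.4041] shift in current tool mm [-463.7 -314.5  104.5] turn deg [-3.0000e-02 -9.0000e-02 -1.3806e+02] shift in target tool [555.2 -75.8 104.1]
```

```bash
python3 -m pendant '[[0,0,0,0,0,10.5,100],[0,0,0,0,0,10.5,100],[0,0,0,0,0,10.5,100],[0,0,0,0,0,10.4,100],[-50,7,10,0,0,0,100],[-50,7,10,0,0,0,100],[-50,7,10,0,0,0,100],[-50,7,10,0,0,0,100],[-50,7,10,0,0,0,100]]'; python3 -m pendant '[[-50,7,10,0,0,0,100],[-50,7,10,0,0,0,100],[-50,7,10,0,0,0,100],[-50,7,10,0,0,0,100],[-50,7,10,0,0,0,100],[0,0,0,0,0,0,100],[0,0,0,0,0,0,100]]'; python3 -c "
from h import *
where();goto(-.0,.125,.240,YAW)"
```

```text
t: 1.32
position: [0.3284, 0.3522, 0.3544]
tcp_rot: [1.546, 2.735, 0.0]
force: [0.9, -0.5, 0.4]
grip_width: 0.0859
t: 2.2
position: [0.4863, 0.1572, 0.3044]
tcp_rot: [-1.547, -2.733, 0.001]
force: [0.2, -0.0, -0.2]
grip_width: 0.0853
t 2.2 TCP wheel mm -5.6 180.4 z 304.4 toolx wheel deg 90.0 F [ 0.2 -0.  -0.2] w 0.0853 q6 -0.31
pos [0.4863 0.1572 0.3044] shift in current tool mm [-55.5   5.7  64.4] turn deg [-0.06 -0.05 -0.03] shift in target tool [-55.4   5.6  64.4]
```

```bash
python3 -m pendant '[[-18,3,12,0,0,0,100],[-18,4,12,0,0,0,100],[-18,4,20,0,0,0,100],[0,0,20,0,0,0,100],[0,0,0,0,0,0,100],[0,0,0,0,0,0,100]]'; python3 -c "
from h import *
where();c=pic('scene');crop(c,'s1',190,130,330,235,5);c=pic('top');crop(c,'t1',190,130,310,245,5)"
```

```text
t: 2.95
position: [0.5241, 0.1167, 0.2407]
tcp_rot: [-1.546, -2.735, 0.0]
force: [-0.2, 0.3, 0.0]
grip_width: 0.0855
t 2.95 TCP wheel mm 5.9 126.2 z 240.7 toolx wheel deg 90.0 F [-0.2  0.3  0. ] w 0.0855 q6 -0.4
```

View pics/s1.png

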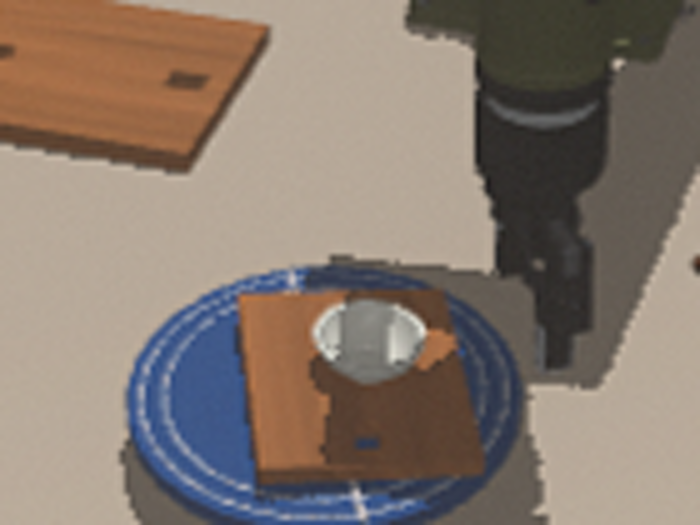

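View pics/t1.png

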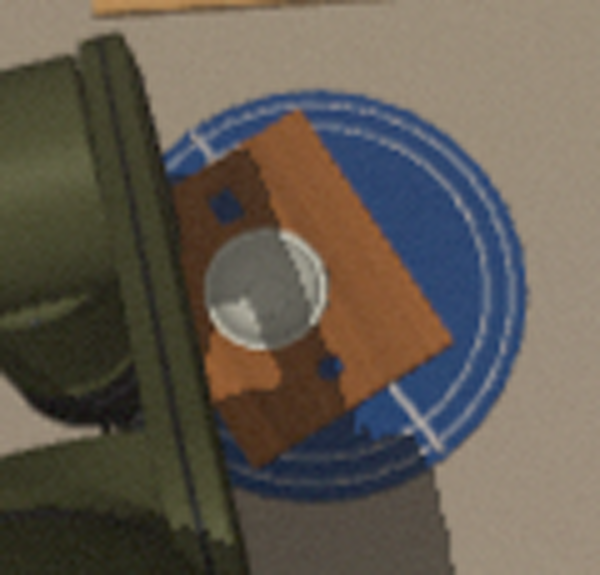

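The scene view shows the near fingertip at about (301,203.5), beside the wheel. From that pixel I'll work out the tip height.

```bash
python3 -c "
from h import *
c=pic('scene')
for x in (.049,.056):
  for z in (.06,.067,.075,.08,.085): 
    print(x,z,proj(c,np.r_[W+(.0059+x)*ex+.1262*ey,z]).round(1), proj(c,np.r_[W+(.0059+x)*ex+.1152*ey,z]).round(1))"
```

```text
0.049 0.06 [[300.1 209.4]] [[296.5 209.9]]
0.049 0.067 [[300.2 207.6]] [[296.6 208.2]]
0.049 0.075 [[300.3 205.6]] [[296.7 206.1]]
0.049 0.08 [[300.4 204.3]] [[296.7 204.8]]
0.049 0.085 [[300.5 203. ]] [[296.8 203.5]]
0.056 0.06 [[300.8 210.9]] [[297.1 211.5]]
0.056 0.067 [[300.9 209.2]] [[297.2 209.7]]
0.056 0.075 [[301.  207.1]] [[297.3 207.7]]
0.056 0.08 [[301.  205.8]] [[297.4 206.4]]
0.056 0.085 [[301.1 204.5]] [[297.5 205.1]]
```

```bash
python3 -m pendant '[[0,0,15,0,0,0,100],[0,0,10,0,0,0,100],[0,0,5,0,0,0,100],[0,0,0,0,0,0,100],[-7,0,0,0,0,0,100],[-7,0,0,0,0,0,100],[-5,0,0,0,0,0,100],[-3,0,0,0,0,0,100],[0,0,0,0,0,0,100]]'; python3 -c "
from h import *
where();c=pic('scene');crop(c,'s2',190,130,330,235,5)"
```

```text
t: 4.22
position: [0.5353, 0.0976, 0.2108]
tcp_rot: [1.547, 2.734, 0.0]
force: [-0.2, 0.1, 0.2]
grip_width: 0.0854
t 4.22 TCP wheel mm 5.7 104.1 z 210.8 toolx wheel deg 90.0 F [-0.2  0.1  0.2] w 0.0854 q6 -0.44
```

View pics/s2.png

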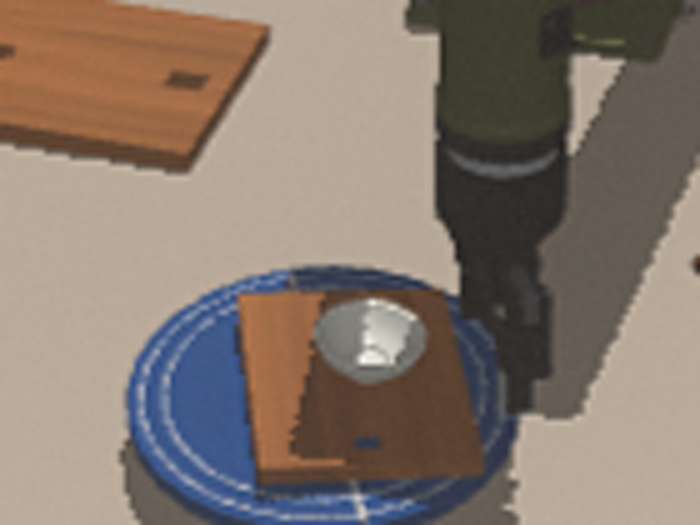

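The tip is just above the wheel top, and its face is close to the bat's edge. Pushing now.

```bash
python3 -m pendant '[[-2,0,0,0,0,0,100],[-2,0,0,0,0,0,100],[-2,0,0,0,0,0,100],[-2,0,0,0,0,0,100],[-2,0,0,0,0,0,100],[-2,0,0,0,0,0,100],[-2,0,0,0,0,0,100],[0,0,0,0,0,0,100]]'; python3 -c "
from h import *
where();c=pic('scene');crop(c,'s3',190,130,330,235,5);c=pic('top');crop(c,'t3',190,130,310,245,5)"
```

```text
t: 5.28
position: [0.5424, 0.0857, 0.2106]
tcp_rot: [-1.546, -2.735, 0.0]
force: [-2.0, 1.2, 0.6]
grip_width: 0.0852
t 5.28 TCP wheel mm 5.7 90.2 z 210.6 toolx wheel deg 90.0 F [-2.   1.2  0.6] w 0.0852 q6 -0.46
```

View pics/s3.png

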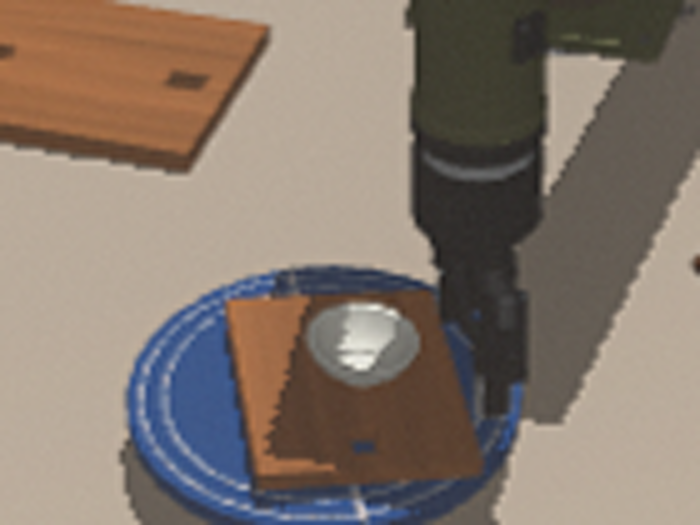

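View pics/t3.png

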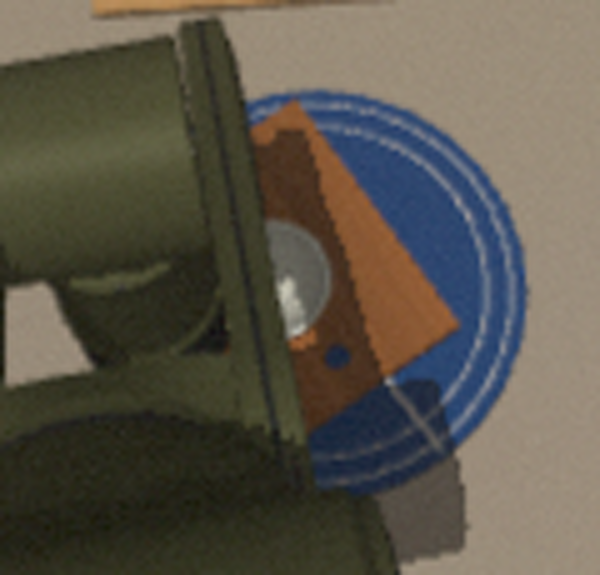

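The bat is turning square: the far finger is in contact and the near one isn't yet. Pushing on.

```bash
python3 -m pendant '[[-2,0,0,0,0,0,100],[-2,0,0,0,0,0,100],[-1,0,0,0,0,0,100],[0,0,0,0,0,0,100],[10,0,0,0,0,0,100],[20,0,0,0,0,0,100],[30,0,0,0,0,0,100],[60,0,-20,0,0,0,100],[60,0,-50,0,0,0,100],[60,0,-30,0,0,0,100]]'; python3 -c "
from h import *
where();c=pic('scene');crop(c,'s4',190,160,310,250,6);c=pic('top','top4');crop(c,'t4',200,140,306,240,6)"
```

```text
t: 6.62
position: [0.4285, 0.275, 0.3]
tcp_rot: [1.545, 2.734, 0.003]
force: [0.8, 0.4, -0.2]
grip_width: 0.085
t 6.62 TCP wheel mm 5.5 311.1 z 300.0 toolx wheel deg 90.1 F [ 0.8  0.4 -0.2] w 0.085 q6 -0.05
```

View pics/s4.png

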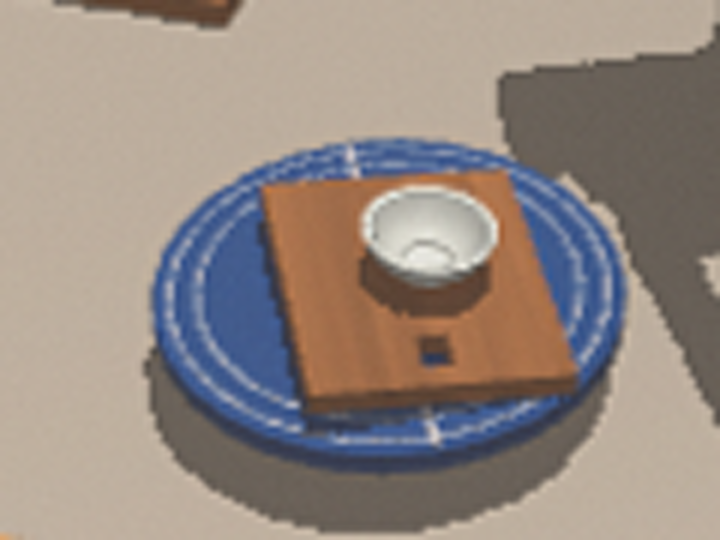

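View pics/t4.png

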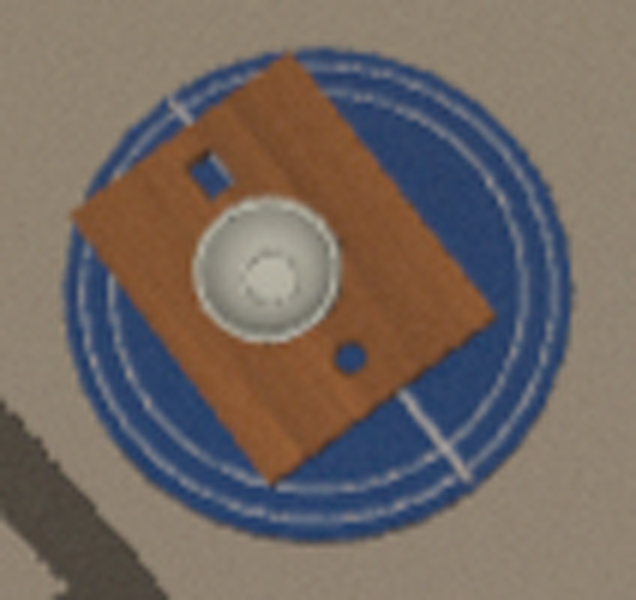

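The bat is now nearly parallel to the pin line, with its corners at zoom (72,213), (290,53), (494,316) and (275,486). I'll measure it in the wheel frame.

```bash
cat >> h.py <<'E'
def meas(c,corn,holes,line,o=(200,140),k=6,z=(.057,.069,.069,.057),zh=.063):
    f=lambda L:np.array([(o[0]+(u+.5)/k-.5,o[1]+(v+.5)/k-.5) for u,v in L])
    w=lambda P:np.c_[(P[:,:2]-W)@ex,(P[:,:2]-W)@ey]*1000
    C=w(np.vstack([onplane(c,[p],zz) for p,zz in zip(f(corn),z)]));H=w(onplane(c,f(holes),zh));L=w(onplane(c,f(line),.045))
    print("corn",C.round(1).tolist(),"ctr",C.mean(0).round(1),"holes",H.round(1).tolist(),"mid",H.mean(0).round(1),"line",L.round(1).tolist())
    a=lambda v:np.degrees(np.arctan2(v[1],v[0])).round(1)
    print("bat yaw",a(C[0]-C[3]),a(C[1]-C[2]),a(H[0]-H[1]),"short",a(C[0]-C[1])-90,a(C[3]-C[2])-90)
E
python3 -c "
from h import *
c=pic('top')
meas(c,[(72,213),(290,53),(494,316),(275,486)],[(211,174),(351,357)],[(170,98),(190,124),(402,393),(466,482)])
hsv=cv2.cvtColor(c['image'],cv2.COLOR_BGR2HSV);m=cv2.inRange(hsv,(100,90,30),(130,255,255));m[:, :195]=0;m[:,310:]=0;m[:135]=0;m[245:]=0
ct=max(cv2.findContours(cv2.morphologyEx(m,cv2.MORPH_CLOSE,np.ones((5,5))),0,1)[0],key=cv2.contourArea);h=cv2.convexHull(ct)[:,0]
P=onplane(c,h,.045)[:,:2];A=np.c_[2*P,np.ones(len(P))];print(np.linalg.lstsq(A,(P**2).sum(1),rcond=None)[0])"
```

```text
corn [[95.2, 71.5], [93.0, -54.9], [-65.7, -52.2], [-66.1, 73.6]] ctr [14.1  9.5] holes [[69.3, 9.3], [-40.2, 10.5]] mid [14.5  9.9] line [[117.4, -0.4], [101.0, -0.2], [-64.8, -0.4], [-115.9, 1.7]]
bat yaw -0.8 -1.0 -0.7 short -1.0 0.20000000000000284
[ 0.58306288  0.00501319 -0.32605395]
```

Bat offset in the wheel frame is about x +13.5, y +9.7, with yaw near 0. Next I push along wheel -x on the +x short edge, with the jaws turned 90°.

```bash
python3 -m pendant '[[0,0,0,0,0,10,100],[0,0,0,0,0,10,100],[0,0,0,0,0,10,100],[0,0,0,0,0,10,100],[0,0,0,0,0,10,100],[0,0,0,0,0,10,100],[0,0,0,0,0,10,100],[0,0,0,0,0,10,100],[0,0,0,0,0,10,100],[0,0,0,0,0,0,100]]'; python3 -c "
from h import *
where();goto(.130,.010,.260,YAW-np.pi/2)"
```

```text
t: 8.02
position: [0.4297, 0.2722, 0.2976]
tcp_rot: [3.026, 0.842, -0.002]
force: [0.3, -0.1, -0.5]
grip_width: 0.0853
t 8.03 TCP wheel mm 5.1 308.1 z 297.6 toolx wheel deg 0.1 F [ 0.3 -0.1 -0.5] w 0.0853 q6 1.51
pos [0.4297 0.2722 0.2976] shift in current tool mm [124.4 298.3  37.5] turn deg [0.02 0.09 0.11] shift in target tool [124.9 298.1  37.6]
```

```bash
python3 -m pendant '[[25,50,0,0,0,0,100],[25,50,0,0,0,0,100],[25,50,0,0,0,0,100],[25,50,0,0,0,0,100],[25,50,0,0,0,0,100],[0,48,0,0,0,0,100],[0,0,17,0,0,0,100],[0,0,10,0,0,0,100],[0,0,0,0,0,0,100],[0,0,0,0,0,0,100]]'; python3 -c "
from h import *
where();goto(.118,.010,.2105,YAW-np.pi/2);c=pic('scene');crop(c,'s5',190,120,330,245,5)"
```

```text
t: 9.28
position: [0.69, 0.0832, 0.2716]
tcp_rot: [-3.026, -0.844, 0.0]
force: [0.5, 0.0, -0.8]
grip_width: 0.0856
t 9.28 TCP wheel mm 130.9 12.0 z 271.6 toolx wheel deg 0.2 F [ 0.5  0.  -0.8] w 0.0856 q6 1.09
pos [0.69   0.0832 0.2716] shift in current tool mm [-12.9   1.9  61.1] turn deg [-0.01  0.01  0.15] shift in target tool [-12.9   2.   61.1]
```

View pics/s5.png

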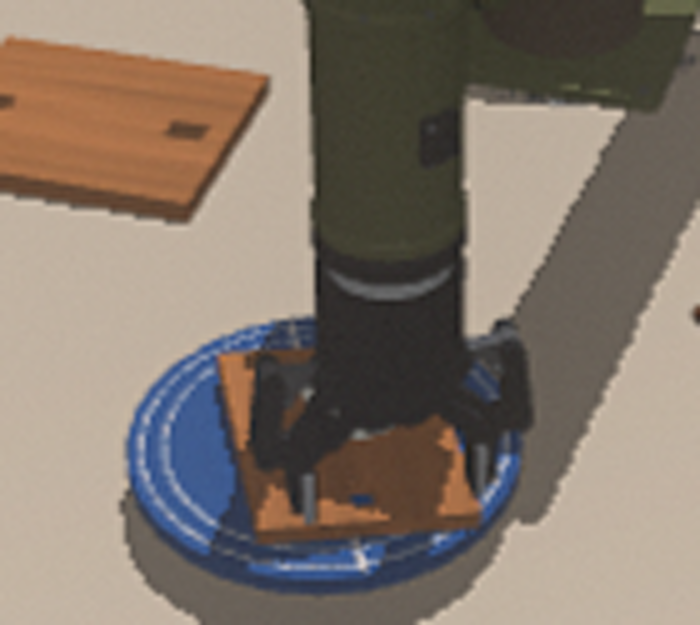

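The gripper hangs outside the near short edge. I'll descend at about 13–25 mm clearance and then approach.

```bash
python3 -m pendant '[[0,1,20,0,0,0,100],[0,1,20,0,0,0,100],[0,0,14,0,0,0,100],[0,0,7,0,0,0,100],[0,0,0,0,0,0,100],[-8,0,0,0,0,0,100],[-6,0,0,0,0,0,100],[-3,0,0,0,0,0,100],[0,0,0,0,0,0,100]]'; python3 -c "
from h import *
where()"
```

```text
t: 10.45
position: [0.6768, 0.0713, 0.2108]
tcp_rot: [3.027, 0.84, 0.0]
force: [-1.0, 0.1, -1.0]
grip_width: 0.0851
t 10.45 TCP wheel mm 113.4 8.6 z 210.8 toolx wheel deg 0.0 F [-1.   0.1 -1. ] w 0.0851 q6 1.07
```

```bash
python3 -m pendant '[[-3,0,0,0,0,0,100],[-2,0,0,0,0,0,100],[-2,0,0,0,0,0,100],[-2,0,0,0,0,0,100],[-2,0,0,0,0,0,100],[-2,0,0,0,0,0,100],[-2,0,0,0,0,0,100],[-2,0,0,0,0,0,100],[0,0,0,0,0,0,100]]'; python3 -c "
from h import *
where()";python3 -m pendant '[[-2,0,0,0,0,0,100],[-2,0,0,0,0,0,100],[0,0,0,0,0,0,100],[0,0,0,0,0,0,100]]'; python3 -c "
from h import *
where();c=pic('scene');crop(c,'s6',190,120,330,245,5)"
```

```text
t: 11.58
position: [0.6622, 0.0625, 0.2104]
tcp_rot: [3.027, 0.841, -0.001]
force: [1.6, 0.3, -0.2]
grip_width: 0.0854
t 11.57 TCP wheel mm 96.4 8.6 z 210.4 toolx wheel deg 0.0 F [ 1.6  0.3 -0.2] w 0.0854 q6 1.06
t: 12.08
position: [0.6589, 0.0606, 0.2105]
tcp_rot: [3.027, 0.841, -0.001]
force: [0.6, -0.4, -0.3]
grip_width: 0.0856
t 12.07 TCP wheel mm 92.6 8.6 z 210.5 toolx wheel deg 0.0 F [ 0.6 -0.4 -0.3] w 0.0856 q6 1.06
```

View pics/s6.png

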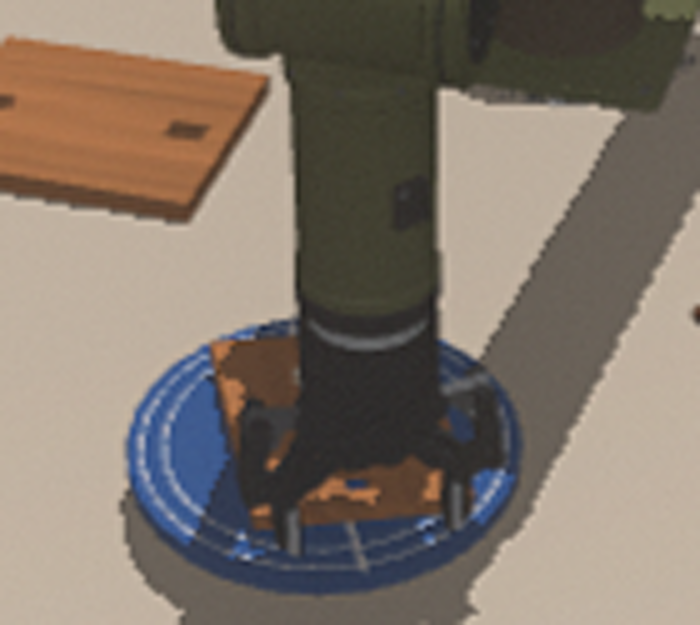

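```bash
python3 -m pendant '[[8,0,0,0,0,0,100],[25,0,0,0,0,0,100],[10,0,-30,0,0,0,100],[0,0,-50,0,0,0,100],[0,-50,-10,0,0,0,100],[-25,-50,0,0,0,0,100],[-25,-50,0,0,0,0,100],[-25,-50,0,0,0,0,100],[-25,-50,0,0,0,0,100],[-25,-50,0,0,0,0,100]]';python3 -m pendant '[[0,0,0,0,0,-10,100],[0,0,0,0,0,-10,100],[0,0,0,0,0,-10,100],[0,0,0,0,0,-10,100],[0,0,0,0,0,-10,100],[0,0,0,0,0,-10,100],[0,0,0,0,0,-10,100],[0,0,0,0,0,-10,100],[0,0,0,0,0,-10,100],[0,0,0,0,0,0,100]]';  python3 -c "
from h import *
where();c=pic('scene');crop(c,'s7',190,160,310,250,6);c=pic('top','top7');crop(c,'t7',200,140,306,240,6)"
```

```text
t: 13.38
position: [0.4327, 0.2765, 0.3006]
tcp_rot: [-3.027, -0.84, -0.0]
force: [0.3, 0.5, -0.1]
grip_width: 0.0854
t: 14.62
position: [0.4342, 0.2757, 0.3005]
tcp_rot: [-1.548, -2.733, 0.0]
force: [1.1, -0.2, 0.1]
grip_width: 0.0854
t 14.62 TCP wheel mm 10.8 308.8 z 300.5 toolx wheel deg 89.9 F [ 1.1 -0.2  0.1] w 0.0854 q6 -0.06
```

View pics/s7.png

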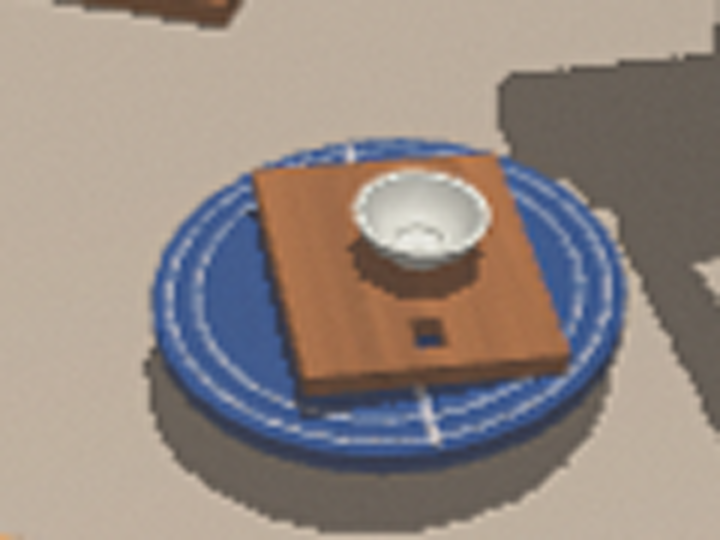

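View pics/t7.png

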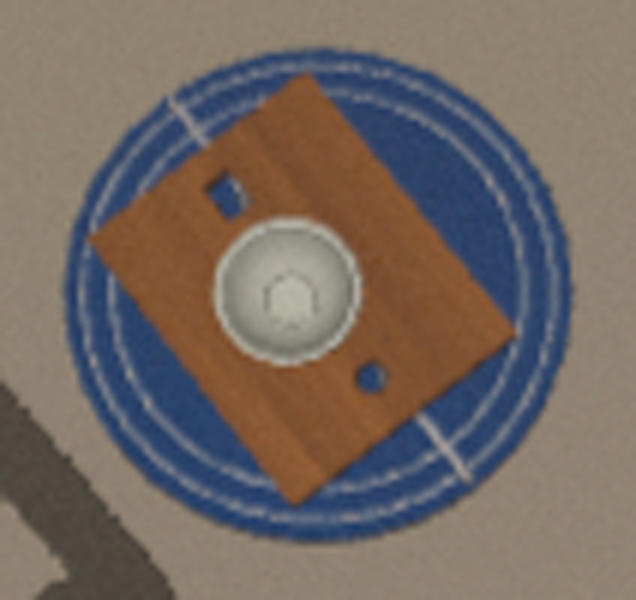

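```bash
python3 -c "
from h import *
c=pic('top')
meas(c,[(90,239),(308,73),(516,333),(295,506)],[(228,195),(371,377)],[(170,98),(208,144),(422,417),(466,482)])
goto(.002,.105,.250,YAW)"
```

```text
corn [[79.8, 72.2], [79.9, -55.6], [-78.1, -55.3], [-78.9, 71.9]] ctr [0.7 8.3] holes [[56.2, 9.1], [-53.2, 9.0]] mid [1.5 9. ] line [[117.4, -0.4], [87.7, -1.1], [-79.4, -0.9], [-115.9, 1.7]]
bat yaw 0.1 -0.1 0.1 short 0.0 0.4000000000000057
pos [0.4342 0.2756 0.3005] shift in current tool mm [-203.7   -8.3   50.5] turn deg [-0.   -0.   -0.11] shift in target tool [-203.7   -8.7   50.5]
```

x is aligned to within about 1 mm, yaw is about 0, and y has about 9 mm to go. Now the final push along -y.

```bash
python3 -m pendant '[[-50,-2,0,0,0,0,100],[-50,-2,0,0,0,0,100],[-50,-2,20,0,0,0,100],[-30,-2,25,0,0,0,100],[0,0,25,0,0,0,100],[0,0,14,0,0,0,100],[0,0,6,0,0,0,100],[0,0,0,0,0,0,100],[-10,0,0,0,0,0,100],[-10,0,0,0,0,0,100]]';python3 -m pendant '[[-8,0,0,0,0,0,100],[-3,0,0,0,0,0,100],[-2,0,0,0,0,0,100],[-2,0,0,0,0,0,100],[0,0,0,0,0,0,100]]'; python3 -c "
from h import *
where()"
```

```text
t: 16.02
position: [0.5311, 0.0997, 0.2113]
tcp_rot: [1.544, 2.734, 0.002]
force: [0.2, -0.0, 1.2]
grip_width: 0.0853
t: 16.65
position: [0.5381, 0.0871, 0.2104]
tcp_rot: [-1.546, -2.735, 0.0]
force: [-0.6, -0.0, -0.4]
grip_width: 0.0854
t 16.65 TCP wheel mm 2.7 93.6 z 210.4 toolx wheel deg 90.0 F [-0.6 -0.  -0.4] w 0.0854 q6 -0.46
```

```bash
python3 -m pendant '[[-2,0,0,0,0,0,100],[-2,0,0,0,0,0,100],[-2,0,0,0,0,0,100],[-2,0,0,0,0,0,100],[-1,0,0,0,0,0,100],[-1,0,0,0,0,0,100],[-1,0,0,0,0,0,100],[-1,0,0,0,0,0,100],[-1,0,0,0,0,0,100],[0,0,0,0,0,0,100]]';python3 -c "
from h import *
where()"; python3 -m pendant '[[-1,0,0,0,0,0,100],[-1,0,0,0,0,0,100],[-1,0,0,0,0,0,100],[0,0,0,0,0,0,100]]';python3 -c "
from h import *
where();c=pic('scene');crop(c,'s8',190,130,330,245,5)"
```

```text
t: 17.9
position: [0.5447, 0.076, 0.2104]
tcp_rot: [-1.546, -2.734, 0.0]
force: [-1.5, 1.6, 1.1]
grip_width: 0.0854
t 17.9 TCP wheel mm 2.6 80.7 z 210.4 toolx wheel deg 90.0 F [-1.5  1.6  1.1] w 0.0854 q6 -0.48
t: 18.4
position: [0.5466, 0.0731, 0.2105]
tcp_rot: [1.546, 2.734, 0.0]
force: [0.0, 0.5, 0.2]
grip_width: 0.0856
t 18.4 TCP wheel mm 2.8 77.2 z 210.5 toolx wheel deg 90.0 F [0.  0.5 0.2] w 0.0856 q6 -0.48
```

View pics/s8.png

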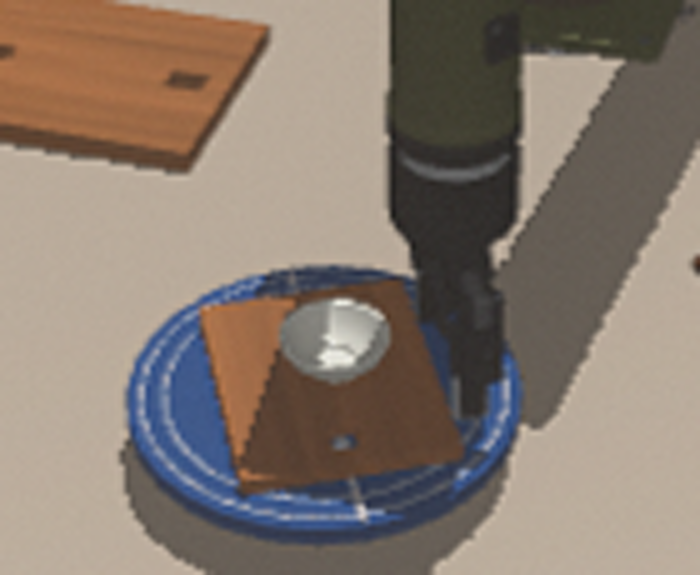

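The pin shows in the slot and the raised edge seems to have dropped. I'll retreat and check.

```bash
python3 -m pendant '[[8,0,0,0,0,0,100],[20,0,0,0,0,0,100],[30,0,0,0,0,0,100],[60,0,-20,0,0,0,100],[60,0,-50,0,0,0,100],[60,0,-30,0,0,0,100],[0,0,0,0,0,0,100]]'; python3 -c "
from h import *
where();c=pic('scene','sf');crop(c,'s9',190,160,310,250,6);c=pic('top','top9');crop(c,'t9',200,140,306,240,6)"
```

```text
t: 19.32
position: [0.4299, 0.2667, 0.3005]
tcp_rot: [1.537, 2.738, 0.007]
force: [0.6, -0.1, -1.0]
grip_width: 0.0853
t 19.32 TCP wheel mm 2.4 303.3 z 300.5 toolx wheel deg 90.4 F [ 0.6 -0.1 -1. ] w 0.0853 q6 -0.08
```

View pics/s9.png

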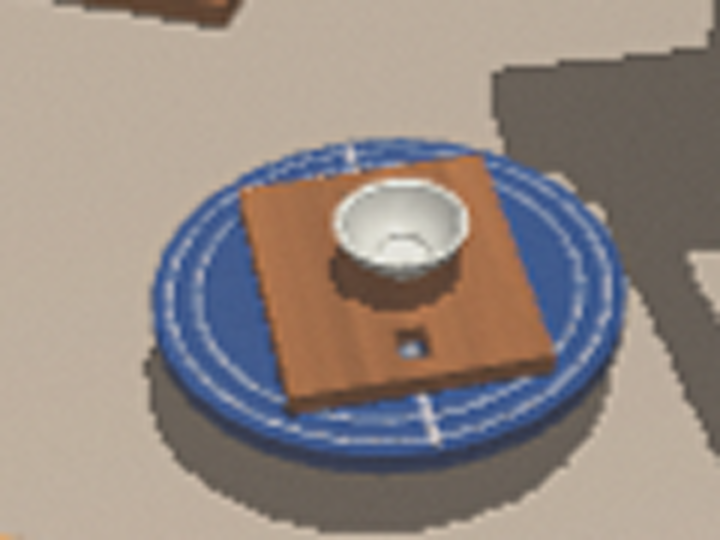

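View pics/t9.png

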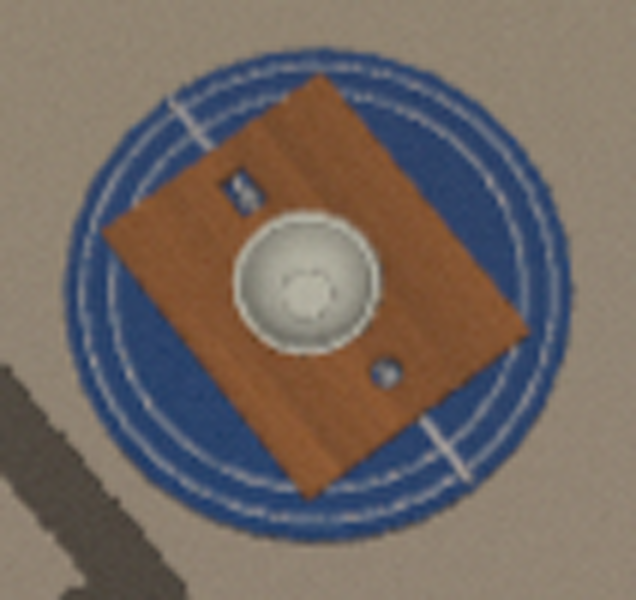

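Both pins show in their holes, with no shadow gap under the far edge, and the dish is upright. Last comes a flatness check, triangulating the corners from the two views.

```bash
python3 -c "
from h import *
c=pic('top');s=pic('scene')
T=[(103,233),(320,72),(530,332),(310,499)]
meas(c,T,[(242,190),(386,372)],[(170,98),(208,144),(422,417),(466,482)],z=[.057]*4,zh=.057)
S=[(555,356),(291,398),(241,188),(482,156)]
# match: top corners 0(+x+y) 1(+x-y) 2(-x-y) 3(-x+y)
for t,u in zip(T,S):
    a=ray(c,[(200+(t[0]+.5)/6-.5,140+(t[1]+.5)/6-.5)])[0];b=ray(s,[(190+(u[0]+.5)/6-.5,160+(u[1]+.5)/6-.5)])[0]
    o1=np.array(c['origin']);o2=np.array(s['origin'])
    k=np.linalg.lstsq(np.c_[a,-b],o2-o1,rcond=None)[0];p=o1+a*k[0];q=o2+b*k[1];print(((p+q)/2*1000).round(1),(np.linalg.norm(p-q)*1000).round(1))
D=onplane(c,[(200+307/6,140+283/6)],.083)[0,:2]-W;print('dish',D@ex*1000,D@ey*1000)
print(robot.observe()['t'])
a=cv2.imread('pics/top9.png');b=cv2.imread('pics/top4.png');cv2.imwrite('pics/both.png',np.hstack([a])) 
"
```

```text
corn [[78.5, 65.7], [80.6, -63.0], [-79.8, -63.2], [-80.5, 64.6]] ctr [-0.3  1. ] holes [[56.0, 1.5], [-54.5, 1.2]] mid [0.7 1.4] line [[117.4, -0.4], [87.7, -1.1], [-79.4, -0.9], [-115.9, 1.7]]
bat yaw 0.4 0.1 0.2 short 0.9000000000000057 0.29999999999999716
[617.7 102.3  56.1] 0.0
[685.5  -7.2  57.3] 0.5
[548.  -89.7  57.8] 0.1
[481.8  20.   55.8] 1.2
dish -6.2445951349687085 8.174879248324439
19.525
```

View pics/top9.png

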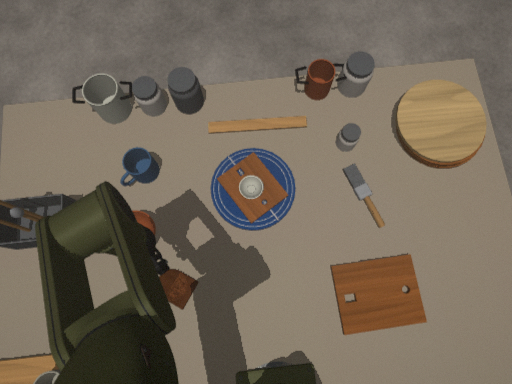

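Everything passes: corners at 56–58 mm (57 expected) and centre about 1 mm off. The measured tilt is about 0.012 rad, which is within noise but on the side of a slight perch on the pin taper. There's plenty of time, so I'll give it one more nudge of about 1 mm to centre it.

```bash
python3 -m pendant '[[-50,0,0,0,0,0,100],[-50,0,0,0,0,0,100],[-50,0,20,0,0,0,100],[-28,0,25,0,0,0,100],[0,0,25,0,0,0,100],[0,0,14,0,0,0,100],[0,0,6,0,0,0,100],[0,0,0,0,0,0,100],[-15,0,0,0,0,0,100],[-10,0,0,0,0,0,100]]';python3 -m pendant '[[-10,0,0,0,0,0,100],[-5,0,0,0,0,0,100],[0,0,0,0,0,0,100]]'; python3 -c "
from h import *
where()"
```

```text
t: 20.78
position: [0.538, 0.0885, 0.2091]
tcp_rot: [1.544, 2.733, 0.002]
force: [0.4, -0.3, 0.5]
grip_width: 0.0851
t: 21.15
position: [0.5449, 0.0757, 0.2082]
tcp_rot: [1.547, 2.734, 0.0]
force: [0.0, -0.8, -0.7]
grip_width: 0.0856
t 21.15 TCP wheel mm 2.7 80.3 z 208.2 toolx wheel deg 90.0 F [ 0.  -0.8 -0.7] w 0.0856 q6 -0.48
```

```bash
python3 -m pendant '[[-1,0,0,0,0,0,100],[-1,0,0,0,0,0,100],[-1,0,0,0,0,0,100],[-0.5,0,0,0,0,0,100],[-0.5,0,0,0,0,0,100],[-0.5,0,0,0,0,0,100],[0,0,0,0,0,0,100]]'; python3 -c "
from h import *
where()"; python3 -m pendant '[[8,0,0,0,0,0,100],[20,0,0,0,0,0,100],[30,0,0,0,0,0,100],[60,0,-20,0,0,0,100],[60,0,-50,0,0,0,100],[60,0,-30,0,0,0,100],[0,0,0,0,0,0,100],[0,0,0,0,0,0,100]]'; python3 -c "
from h import *
where();c=pic('scene','sf2');crop(c,'s10',190,160,310,250,6);c=pic('top','top10');crop(c,'t10',200,140,306,240,6)"
```

```text
t: 22.02
position: [0.547, 0.0723, 0.2082]
tcp_rot: [1.546, 2.735, -0.0]
force: [-0.4, -0.1, -0.8]
grip_width: 0.0855
t 22.02 TCP wheel mm 2.7 76.3 z 208.2 toolx wheel deg 90.0 F [-0.4 -0.1 -0.8] w 0.0855 q6 -0.49
t: 23.02
position: [0.4319, 0.2623, 0.2958]
tcp_rot: [1.543, 2.736, -0.001]
force: [-0.2, -0.3, -0.4]
grip_width: 0.0857
t 23.02 TCP wheel mm 1.9 298.5 z 295.8 toolx wheel deg 90.2 F [-0.2 -0.3 -0.4] w 0.0857 q6 -0.08
```

View pics/s10.png

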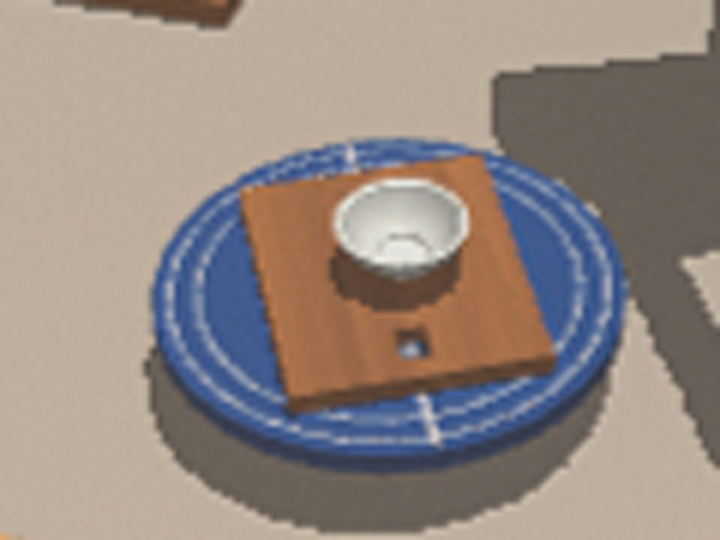

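View pics/t10.png

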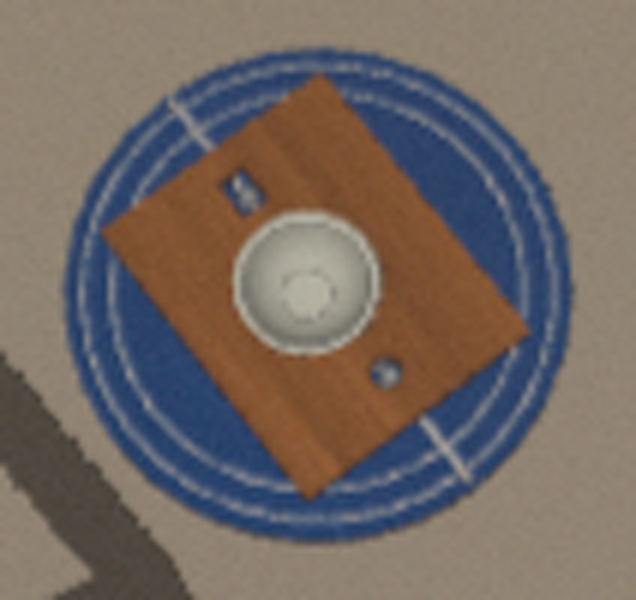

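The nudge met no force and the bat looks unchanged: flat, with both pins in their holes, the dish upright and the arm clear. Handing in.

```bash
python3 -c "
from rig import robot
print(robot.sign_off())"
```

```text
the job is handed in; nothing more can be done
None
```

The bat is seated flat on the wheel head with both pins in its holes and the dish still standing on it. I handed the job in at about 23 s, and the sign-off gave no verdict.

**What I did:** With the fingers open, I pushed the long +y edge to square the bat. I then pushed the +x short edge about 13 mm, and the +y edge again until the holes dropped over the pins. The force readings between pushes stayed under about 3 N.

**Last checks:** These numbers were measured just before a final nudge. That nudge met no force, and the bat looked unchanged in the pictures afterwards.
- **Centre and yaw:** the bat's centre was about 1–1.5 mm from the wheel's, and its yaw was under 1° off the pin line.
- **Flatness:** the top corners came out at 56–58 mm high, against 57 mm expected. That is an apparent tilt of about 0.012 rad, under the 0.02 limit and about the size of the measuring error. I made the final nudge in case the bat was perched on the pin taper.
- **Dish:** it stood upright about 10 mm from the bat's centre.
- **Other things on the table:** the arm went nowhere near them at their height, and those in view looked unmoved. The arm hid part of the bowl and rib in the last full top picture, and I did not measure any of them.

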